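# Index the aperture wheel to station five

## Task

Flip the hinged cover leaf of the aperture-wheel unit right over until it lies flat on the canopy behind, inner face up. Then turn the wheel anticlockwise (seen from above), counting the clicks, to station four (four raised dots at the index post), leave it settled there for at least a second for the reference reading, and move it exactly one more click to station five, never letting it run past five. Do not knock over or shove aside the glassware and other things standing round the unit.

Things in the scene. Friction and masses are not known exactly. Their poses are not given: they have to be found in the camera images.
- unit: Fixed aperture-wheel unit, grey base plate 250 x 220 x 12 mm (x -95 to +155, y -110 to +110). Origin: on the bench, on the wheel's vertical axis; z up, +x to the lamp tower (away from the robot), +y to its left. Positions below are in this frame, in mm.
- canopy (a point): Middle of the canopy's top, at (37, 0, 90): flat grey roof over the far half of the wheel, x +7 to +67, y -98 to +98, z 82 to 90, on a wall at either side.
- tower (a point): Top of the black lamp tower, at (129, 0, 152): x +106 to +152, y -42 to +42.
- index (a point): Index mark at the near rim of the wheel, at (-75, 0, 46): the station beside it is the one selected. Its dark steel post is fixed to the base, x -89 to -77 at y 0, up to z 46; a thin pointer on it reaches in to x -70, up to z 50.
- wheel (a joint): Angle of the wheel, rad, anticlockwise from above positive. Six stations 60 degrees apart, station k marked by k raised dots near the rim and a black disc that grows with k. It reads (k-1)*1.047 with station k at the index (four: 3.142, five: 4.189); end stops just outside stations one (0) and six (5.236). It starts at rest at station one, two or three.
- hub (a point): Top of the wheel's hub, at (0, 0, 57). Aluminium wheel, radius 75, top face at z 46; hub 30 wide. A sprung ball detent pulls the wheel into the nearest station: leaving one takes 4 N on a post, rising to about 7 N just before half-way; past half-way the wheel snaps on to the next by itself.
- post_place (a point): Where the near-left post stands with the wheel at rest, at (-54.6, 31.5, 78); fixed, does not turn with the wheel. Six steel posts, 9 thick, z 46 to 78, stand on the wheel at radius 63, half-way between stations: at rest at 30, 90, 150 (this one), 210, 270, 330 degrees about z from +x. Pushing the one at 150 round to 210 degrees is one anticlockwise click.
- leaf (a joint): Angle of the cover leaf, rad: 0 closed, flat over the near half of the wheel; 3.14 flipped right over, flat on the canopy. Aluminium plate 71 x 170 x 4 mm, about 80 g (varies), on a free hinge along the unit's y at x +5, z 90. Closed it covers x -67 to +4, its top at z 90; past upright it falls over by itself.
- leaf_handle (a point): Middle of the leaf's handle: steel bar 8 mm thick, 68 mm long, parallel to the hinge, its axis 34 mm off the leaf's top face and 86 mm out from the hinge line, so 14 mm beyond the free edge, on two slanting legs (8 thick, at y +-30). At (-81, 0, 124) when closed; swings with the leaf and hangs down behind the canopy when open.
- bottle: Bystander: clear-glass reagent bottle with yellow contents, 68 mm wide, 142 mm tall; origin at the centre of its underside. Stands beside the unit.
- flask: Bystander: conical flask with pink contents, 67 mm wide, 109 mm tall; origin at the centre of its underside. Stands beside the unit.
- jar: Bystander: white jar with a red lid, 63 mm wide, 86 mm tall; origin at the centre of its underside. Stands beside the unit.
- beaker: Bystander: beaker, 64 mm wide, 82 mm tall; origin at the centre of its underside. Stands beside the unit.
- dish: Bystander: petri dish, 60 mm wide, 13 mm tall; lies in front of the unit.
- timer: Bystander: bench timer, 72 x 62 x 20 mm; lies in front of the unit.
- crucible: Bystander: white crucible, 39 mm wide, 34 mm tall; stands in front of the unit.

How it is judged (in metres and radians):
On the way, in this order (a step that is already met when the one before it is completed fails the run):
1. the leaf is flipped right over (value of joint leaf above 3 rad), for 0.2 s.
2. the wheel is settled at station four for 0.8 s (value of joint wheel between 2.99 and 3.29 rad), for 0.8 s.
3. the wheel is settled at station five (value of joint wheel between 4.04 and 4.34 rad), for 0.3 s.
At the end, for the whole second after the job is handed in: The leaf lies flipped over on the canopy (joint above 3.0 rad) and the wheel rests in the detent of station five (within about 6 degrees) (value of joint leaf above 3 rad and value of joint wheel between 4.08 and 4.3 rad); the robot touches nothing.
It fails at once if the wheel runs past station five (value of joint wheel above 4.72 rad).
It fails at once if a thing beside the unit is shoved more than 30 mm (distance of any of bottle, flask, jar, beaker, dish, timer, crucible from where it was at the start of the episode above 0.03 m).
It fails at once if glassware or the jar is tipped (angle between any of bottle, flask, jar, beaker's own z axis and vertical above 0.5 rad).
It also fails if it takes over 64 s, if anything falls off the work surface, if the arm or the gripper's body presses on something with over 40 N, if the wrist force passes 120 N, or if a joint passes its speed limit or range.

## Robot

A 6-joint arm with a two-finger parallel gripper is mounted at the origin on a cart in front of the work surface, level with it; the furniture and walls round the work are solid. World frame = base frame: x ahead of the robot, y to its left, z up, the work surface at z = 0. Lengths are in m, angles in degrees, forces in N, time in s.
With the tool pointing down it reaches from about 0.25 to 0.725 m from the base axis. Payload 9.7 kg.
Tool frame: the origin (TCP) lies midway between the tips of the shut fingers; the grasp point (between the pads) lies 19 mm behind it; x points along the fingers, y is the direction in which the jaws open and shut, and the axes are right-handed (so a half turn about x gives the same grasp; the last joint's range is limited). The gripper opens to 85 mm and grips with 20 to 120 N. Pads are 22 mm wide; open, the fingers measure 114 mm over their backs; the gripper's body (76 mm by 85 mm) begins 54 mm behind the grasp point. The pads swing forward as they close: fully open they stand 13 mm farther back than shut.
Start: joints at [-66.807, 4.979, 10.078, 95.1, 0, 90], TCP at [0.217, -0.506, 0.231] pointing down, gripper open.
Joint ranges: [-179.16, 179.16], [-48.56, 103.87], [-65.8, 70.77], [-126.05, 130.52], [-82.76, 87.17], [-180, 180]. Speed limits (degrees/s): [127.2, 127.2, 147.25, 180, 180, 180].

## Interface

Orientations are given as [roll, pitch, yaw] about the fixed x, y, z axes, in that order (R = Rz(yaw) Ry(pitch) Rx(roll)).
In Python, from workcell import bot, cams gives the robot as it stands.
- The arm moves only by the tool apply_moves, never from a script. Its argument "commands" is a list of rows, each a list of 5 numbers: the shift along the tool's x, y, z in m, then the turn about the tool's x in rad, then the opening, from -1 (shut) to 1 (fully open). In form: [[tx, ty, tz, roll, hand], ...]. A call has 1 to 12 rows; each row is the pose to reach, as a shift and turn from the pose measured when the call began, along the tool's axes at that moment; what a row does not reach only later rows make up. A row lasts 1/10 s, in which the tool goes at most 50 mm and 8.59 degrees, less where a joint would pass 70% of its speed; a pose out of reach is approached as far as the arm can. A call with a gripper value outside its range is refused whole. The fingers move at their own pace and stop on an object; "newtons" is the grip in N (left out, the last holds). Time passes only in rows, so rows that repeat a pose let the fingers close. It gives the time, the measured TCP pose, the force and the opening at its end, in the units of the state.
- bot.get_obs(): the state, without advancing time (a new reading comes with each control period).
- cams.camera(name): name is "scene" or "top" or "wrist"; returns a dict with "frame" (480x640x3 uint8, blue, green, red), "depth" (480x640 float32, m along the optical axis (not along the pixel's ray), 0 where there is no reading), "camera_matrix" (3x3 intrinsics, pixels), "R" (3x3) and "t" (3): a world point X has camera coordinates R X + t; the wrist camera has in their place "mount" (4x4, takes a point from camera to tool coordinates, whose origin is the TCP and whose axes are the tool frame's). Camera axes: x right, y down, z forward; pixel columns grow to the right and rows downward; lengths in m; the calibration is good to about 2 mm. A picture is of the moment at which its call begins: read the wrist's pose just before it.
- bot.job_done(): hands the job in, once; it reports no verdict.
Trained networks look in the newest picture that a camera, given by its name, has taken for a name from the list of things; names that differ only in an ending like _2 or _b are one class to them, and where a whole thing is asked for, a point or a joint stands for the part that bears it (a point fixed in the world has none). Each returns a list of dicts, best first, with "confidence" (0 to 1); they miss things now and then, are a little off and sometimes report something else, mostly with a low value. They report only what shows in the picture. A call takes as long as a camera call.
- cams.spot_in(name, camera): "rect" ([left, top, right, bottom] in pixels, round what is visible of it).
The state is a dict: "time": time; "q": joint angles; "qd": joint speeds; "joint_efforts": joint torques, N m; "ee_pos": TCP position; "tcp_rot": TCP orientation; "wrist_force": force on the tool from outside, world axes, zero at the start; "torque": the same for the moment, N m; "opening": finger opening in m.
Only numpy, scipy, OpenCV 4.12 (cv2) and the standard library are available. Lean on these libraries where they do the work, as an engineer would, in place of code of your own. Each camera call takes 0.05 s, during which the arm holds its last target. There are 200 camera calls.

## Working session

There is one attempt and no reset: what is moved stays moved. The work goes in short steps, Python scripts to look and compute and a tool call to move; the robot and the scene stay as the last step left them, time stands still between calls to the robot, and variables do not carry over. Pictures are saved under pics/ and viewed, about 8 in all and at most 12, crops included, and the job is handed in when it is done.

Besides the shell and the picture viewer there is one more tool, called after "Emit:" by a JSON object that holds its "op" and its "data", one argument or row to a line. apply_moves: Moves the arm, as the interface text tells. Its arguments: {"type":"object","properties":{"commands":{"type":"array"},"newtons":{"type":"number"}},"required":["commands"]}

```bash
mkdir -p pics; ls
python3 - <<'E'
from workcell import bot,cams
import cv2,numpy as np
o=bot.get_obs();print(o)
ims=[]
for c in ["scene","top"]:
    d=cams.camera(c);cv2.imwrite(f"pics/{c}0.png",d["frame"])
    np.savez(f"{c}0.npz",**d);print(c,d["camera_matrix"].tolist(),d["R"].tolist(),d["t"].tolist())
    for n in ["unit","hub","leaf_handle","leaf","index","post_place","canopy","tower","bottle","flask","jar","beaker","dish","timer","crucible"]:
        r=cams.spot_in(n,c)
        print(n,[(np.round(x["rect"]).tolist(),round(x["confidence"],2)) for x in r[:2]])
E
```

```text
pics
{'time': 0.0, 'q': array([-6.68049265e+01,  5.01130092e+00,  1.00340940e+01,  9.51000024e+01,
       -6.15214524e-04,  8.99994754e+01]), 'qd': array([-0.01359871, -0.01842256, -0.03595871,  0.12176041,  0.00516071,
        0.03527479]), 'joint_efforts': array([-7.85694665e-04, -5.20391321e+01,  4.64799857e+01,  1.65541435e-02,
       -8.16596480e-05, -1.59647237e-05]), 'ee_pos': array([ 0.21652934, -0.50532856,  0.23057792]), 'tcp_rot': array([-89.54399325,  89.92278832, 113.65160522]), 'wrist_force': array([0.12986107, 0.65016476, 0.68948987]), 'torque': array([0.03622958, 0.01447335, 0.01141003]), 'opening': 0.08539650206430198}
scene [[458.7888516285524, 0.0, 319.57171511623585], [0.0, 458.7888516285524, 235.79770105569142], [0.0, 0.0, 1.0]] [[-0.6771712650439096, -0.7356476187038825, -0.016175873829194623], [-0.4501483281622233, 0.43155571041331714, -0.7817455797523976], [0.5820700648990514, -0.5220941006226407, -0.6233876720335827]] [0.47091487949037486, 0.29158431386887534, 0.7102586005480168]
unit [([282.0, 166.0, 418.0, 277.0], 0.8), ([392.0, 271.0, 420.0, 295.0], 0.42)]
[... 1257 characters left out ...]
dle [([373.0, 195.0, 484.0, 271.0], 0.55)]
leaf [([370.0, 199.0, 482.0, 271.0], 0.74), ([327.0, 121.0, 486.0, 298.0], 0.41)]
index [([326.0, 121.0, 492.0, 299.0], 0.57)]
post_place [([325.0, 124.0, 492.0, 297.0], 0.95)]
canopy [([326.0, 123.0, 491.0, 299.0], 0.64)]
tower [([327.0, 122.0, 488.0, 297.0], 0.8)]
bottle [([464.0, 121.0, 520.0, 177.0], 0.75)]
flask [([309.0, 262.0, 347.0, 298.0], 0.73), ([328.0, 122.0, 492.0, 300.0], 0.7)]
jar [([287.0, 201.0, 324.0, 244.0], 0.98)]
beaker [([489.0, 182.0, 538.0, 226.0], 0.56)]
dish [([372.0, 304.0, 410.0, 340.0], 0.68)]
timer [([479.0, 257.0, 529.0, 305.0], 0.86)]
crucible [([439.0, 297.0, 463.0, 319.0], 0.81), ([325.0, 124.0, 491.0, 298.0], 0.4)]
```

```bash
python3 - <<'E'
import cv2,numpy as np
t=cv2.imread("pics/top0.png")[100:350,260:560]
cv2.imwrite("pics/topc.png",cv2.resize(t,None,fx=2.6,fy=2.4*1,interpolation=cv2.INTER_CUBIC))
t=cv2.imread("pics/scene0.png")[130:310,260:480]
cv2.imwrite("pics/scenec.png",cv2.resize(t,None,fx=3.2,fy=3.2,interpolation=cv2.INTER_CUBIC))
E
cat > h.py <<'E'
import numpy as np
def cloud(d):
    z=d["depth"];K=d["camera_matrix"];v,u=np.indices(z.shape)
    P=np.stack([(u-K[0,2])/K[0,0]*z,(v-K[1,2])/K[1,1]*z,z],-1)
    W=(P-d["t"])@d["R"]; W[z==0]=np.nan
    return W
E
python3 - <<'E'
import numpy as np,cv2
from h import cloud
d=dict(np.load("top0.npz"));W=cloud(d)
R=dict(unit=[324,121,490,299],bottle=[464,121,520,177],flask=[309,262,347,298],jar=[287,201,324,244],beaker=[489,182,538,226],dish=[372,304,410,340],timer=[479,257,529,305],crucible=[439,297,463,319])
for n,(a,b,c,e) in R.items():
    w=W[b:e,a:c].reshape(-1,3);w=w[np.isfinite(w[:,2])]
    w=w[w[:,2]>0.007]
    print(n,len(w),np.round(np.percentile(w,[2,50,98],axis=0),3).tolist())
w=W[110:320,300:500].reshape(-1,3)
for lo,hi,nm in [(.083,.097,'canopy+leaf'),(.007,.017,'base'),(.148,.156,'tower'),(.118,.134,'handle')]:
    s=w[(w[:,2]>lo)&(w[:,2]<hi)];print(nm,len(s),cv2.minAreaRect(s[:,:2].astype(np.float32)*1000),np.median(s,axis=0))
E
```

```text
unit 19364 [[0.481, -0.164, 0.009], [0.607, -0.022, 0.088], [0.736, 0.106, 0.146]]
bottle 1935 [[0.675, -0.203, 0.016], [0.699, -0.172, 0.085], [0.73, -0.148, 0.142]]
flask 1054 [[0.47, 0.084, 0.01], [0.494, 0.113, 0.033], [0.527, 0.142, 0.109]]
jar 1172 [[0.563, 0.121, 0.023], [0.586, 0.147, 0.085], [0.618, 0.176, 0.09]]
beaker 1534 [[0.585, -0.242, 0.013], [0.618, -0.219, 0.041], [0.643, -0.183, 0.083]]
dish 720 [[0.395, -0.021, 0.007], [0.423, 0.005, 0.011], [0.45, 0.034, 0.016]]
timer 1440 [[0.45, -0.229, 0.011], [0.486, -0.194, 0.018], [0.522, -0.159, 0.022]]
crucible 273 [[0.424, -0.114, 0.008], [0.444, -0.104, 0.026], [0.46, -0.078, 0.037]]
canopy+leaf 9706 ((609.73486328125, -14.484146118164062), (216.5712890625, 350.3085021972656), 4.896994590759277) [ 0.59455916 -0.03647956  0.08975616]
base 6789 ((599.6405639648438, -19.583343505859375), (352.5517578125, 349.7178649902344), 87.50143432617188) [5.68252997e-01 7.86211853e-06 1.18678121e-02]
tower 375 ((709.9862670898438, 2.773723602294922), (33.9387092590332, 34.75282669067383), 86.42089080810547) [0.71014232 0.00300466 0.1517064 ]
handle 466 ((646.9495849609375, -91.72459411621094), (238.57081604003906, 210.33297729492188), 22.512928009033203) [ 0.60515677 -0.04723786  0.12723702]
```

View pics/topc.png

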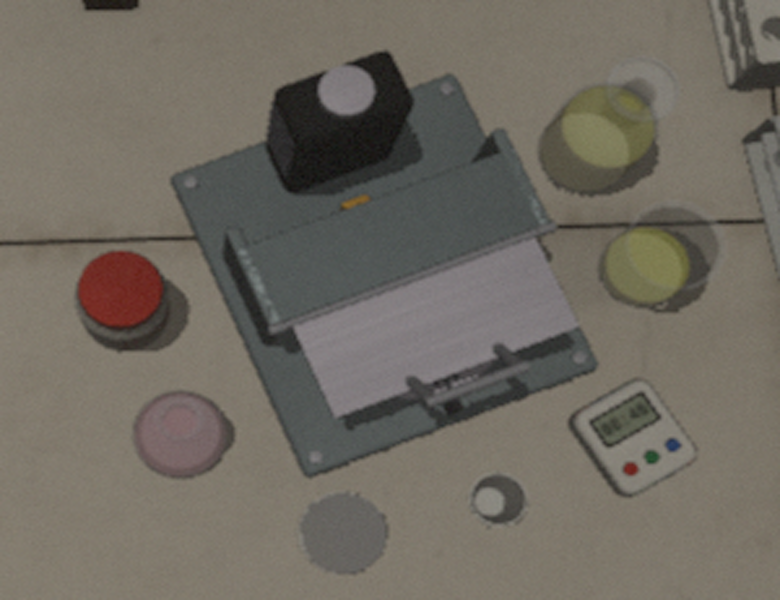

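View pics/scenec.png

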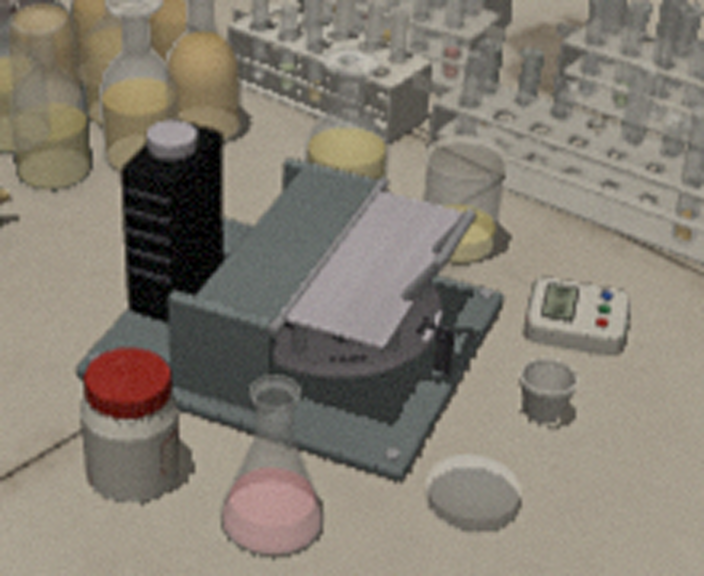

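The unit is yawed about 20°, with its tower up-left in the top view. The base plate corners in the crop are at about (172,178), (452,74), (597,368) and (307,474). Next I'll fit the unit's pose.

Run:
```python
import numpy as np,cv2
from h import cloud
from scipy.optimize import least_squares
d=dict(np.load("top0.npz"));W=cloud(d);K=d["camera_matrix"]
def ray(u,v,z):
    r=np.array([(u-K[0,2])/K[0,0],(v-K[1,2])/K[1,1],1]);D=d["R"].T@r;C=-d["R"].T@d["t"]
    return (C+D*(z-C[2])/D[2])[:2]
cs=[ray(260+a/2.6,100+b/2.4,.012)*1000 for a,b in [(172,178),(452,74),(597,368),(307,474)]]
m=np.array([[155,110],[155,-110],[-95,-110],[-95,110]],float)
f=lambda p:((m@np.array([[np.cos(p[2]),np.sin(p[2])],[-np.sin(p[2]),np.cos(p[2])]])+p[:2])-cs).ravel()
s=least_squares(f,[600,0,.3]);print(s.x[:2],np.degrees(s.x[2]),np.round(s.fun,1))
ox,oy,th=s.x
for it in range(1):
    w=W[100:330,290:540].reshape(-1,3)*1000;w=w[np.isfinite(w[:,2])]
    c,sn=np.cos(th),np.sin(th)
    U=np.c_[(w[:,0]-ox)*c+(w[:,1]-oy)*sn,-(w[:,0]-ox)*sn+(w[:,1]-oy)*c,w[:,2]]
    def box(lo,hi,xr,yr,n):
        q=U[(U[:,2]>lo)&(U[:,2]<hi)&(U[:,0]>xr[0])&(U[:,0]<xr[1])&(abs(U[:,1])<yr)]
        print(n,len(q),np.round(np.percentile(q,[1,50,99],axis=0),1).tolist(),cv2.minAreaRect(q[:,:2].astype(np.float32)))
    box(84,96,[8,85],120,'canopy'); box(84,96,[-85,2],100,'leaf');box(117,135,[-100,-50],60,'handle');box(140,160,[90,170],60,'tower');box(8,16,[-110,170],125,'base')
def tou(x,y):x-=ox;y-=oy;return np.round([x*c+y*sn,-x*sn+y*c])
for n,p in dict(bottle=[705,-178],flask=[496,113],jar=[590,147],beaker=[613,-213],dish=[423,6],timer=[486,-194],crucible=[442,-97]).items(): print(n,tou(*p))
```

```text
[587.73957739 -42.65522601] 20.242801412538736 [ 2.1  3.1  2.3 -1.7 -0.4 -2.9 -4.   1.4]
canopy 4268 [[8.7, -97.0, 85.8], [39.4, 1.2, 89.9], [78.7, 98.0, 94.1]] ((46.336448669433594, -0.11322021484375), (200.0576171875, 76.6338882446289), 89.986083984375)
leaf 3997 [[-63.9, -83.2, 85.8], [-31.3, 0.4, 89.9], [1.3, 83.6, 93.9]] ((-31.249980926513672, -0.0687255859375), (66.48097229003906, 170.58502197265625), 0.0008788822451606393)
handle 237 [[-82.4, -33.2, 117.6], [-78.3, 1.1, 127.0], [-70.7, 33.5, 131.0]] ((-76.54351043701172, -0.05233001708984375), (12.857577323913574, 68.38549041748047), 1.103244662284851)
tower 712 [[111.7, -34.2, 140.0], [128.8, 1.4, 149.3], [149.7, 35.7, 155.2]] ((129.91259765625, 0.5323829650878906), (42.71160125732422, 76.36474609375), 0.06517533212900162)
base 5664 [[-91.6, -106.3, 8.2], [87.2, 46.5, 11.9], [154.5, 109.4, 15.7]] ((23.724647521972656, -4.428596496582031), (267.60137939453125, 229.58399963378906), 0.06618170440196991)
bottle [  63. -168.]
flask [-32. 178.]
jar [ 68. 177.]
beaker [ -35. -169.]
dish [-138.  103.]
timer [-148. -107.]
crucible [-156.   -1.]
```

```bash
cat >> h.py <<'E'
from scipy.spatial.transform import Rotation as Ro
OX,OY,TH=588.,-42.5,np.radians(20.24)
def u2w(p):
    c,s=np.cos(TH),np.sin(TH);return np.array([OX+p[0]*c-p[1]*s,OY+p[0]*s+p[1]*c,p[2]])/1000
def w2u(p):
    c,s=np.cos(TH),np.sin(TH);x,y=p[0]*1000-OX,p[1]*1000-OY;return np.array([x*c+y*s,-x*s+y*c,p[2]*1000])
def plan(o,*ps,jaw=None):
    """unit-frame mm targets -> tool shifts; jaw = wanted jaw direction, deg in unit frame"""
    R=Ro.from_euler('xyz',o["tcp_rot"],degrees=True).as_matrix()
    print('t',round(float(o["time"]),2),'TCP unit',np.round(w2u(o["ee_pos"]),1),'F',np.round(o["wrist_force"],1),'open',round(float(o["opening"]),4),'q',np.round(o["q"],0))
    a=np.degrees(np.arctan2(R[1,1],R[0,1]))-np.degrees(TH)
    print('down',np.round(R[:,0],3),'jaw in unit',round(a,1))
    if jaw is not None: print('roll',round(float(np.radians(-((jaw-a+90)%180-90))),3))
    for p in ps: print(p,np.round(R.T@(u2w(p)-o["ee_pos"]),4).tolist())
E
python3 -c "
from workcell import bot
from h import *
plan(bot.get_obs(),(-81,0,230),(-81,0,160),(-81,0,108),jaw=90)"
```

```text
t 1.6 TCP unit [-508.6 -306.   231.3] F [-1.   0.2 -0.1] open 0.0853 q [-67.   5.  10.  95.   0.  90.]
down [-0.  0. -1.] jaw in unit -87.0
roll 0.052
(-81, 0, 230) [0.0013, -0.2835, -0.4428]
(-81, 0, 160) [0.0713, -0.2835, -0.4428]
(-81, 0, 108) [0.1233, -0.2835, -0.4428]
```

Emit:
{"op": "apply_moves", "data": {
  "commands": [
    [-0.02, -0.2835, -0.4428, 0.05, 1],
    [-0.02, -0.2835, -0.4428, 0.05, 1],
    [-0.02, -0.2835, -0.4428, 0.05, 1],
    [-0.02, -0.2835, -0.4428, 0.05, 1],
    [-0.02, -0.2835, -0.4428, 0.05, 1],
    [-0.02, -0.2835, -0.4428, 0.05, 1],
    [-0.02, -0.2835, -0.4428, 0.05, 1],
    [-0.02, -0.2835, -0.4428, 0.05, 1],
    [-0.02, -0.2835, -0.4428, 0.05, 1],
    [-0.02, -0.2835, -0.4428, 0.05, 1],
    [-0.02, -0.2835, -0.4428, 0.05, 1],
    [-0.02, -0.2835, -0.4428, 0.05, 1]
  ]
}}

```text
time: 2.8
ee_pos: [0.5134, -0.0678, 0.2508]
tcp_rot: [-79.9, 90.0, 120.7]
wrist_force: [-0.6, 0.1, -0.8]
opening: 0.0853
```

Emit:
{"op": "apply_moves", "data": {
  "commands": [
    [0, 0, 0, 0, 1],
    [0, 0, 0, 0, 1]
  ]
}}

```text
time: 3.0
ee_pos: [0.5131, -0.0682, 0.2508]
tcp_rot: [-63.7, 90.0, 136.8]
wrist_force: [0.1, -0.2, 0.4]
opening: 0.0854
```

```bash
python3 -c "
from workcell import bot,cams
from h import *
import cv2
o=bot.get_obs();plan(o,(-81,0,230),(-81,0,160),(-81,0,108),jaw=90)
d=cams.camera('wrist');cv2.imwrite('pics/w1.png',d['frame'])
np.savez('w1.npz',pos=o['ee_pos'],rot=o['tcp_rot'],**d);print(d['mount'])
"
```

```text
t 3.0 TCP unit [-79.2   1.8 250.8] F [ 0.1 -0.2  0.4] open 0.0854 q [ -8.   1.   8.  97.   0. 152.]
down [-0.001  0.    -1.   ] jaw in unit -89.7
roll 0.005
(-81, 0, 230) [0.0208, 0.0018, 0.0018]
(-81, 0, 160) [0.0908, 0.0019, 0.0018]
(-81, 0, 108) [0.1428, 0.0019, 0.0018]
[[-1.25155743e-03 -2.89829822e-01  9.57077378e-01 -1.44093189e-01]
 [ 9.99999080e-01 -8.62510996e-04  1.04649310e-03  1.45487799e-04]
 [ 5.22184853e-04  9.57077808e-01  2.89830635e-01 -7.43985261e-02]
 [ 0.00000000e+00  0.00000000e+00  0.00000000e+00  1.00000000e+00]]
```

View pics/w1.png

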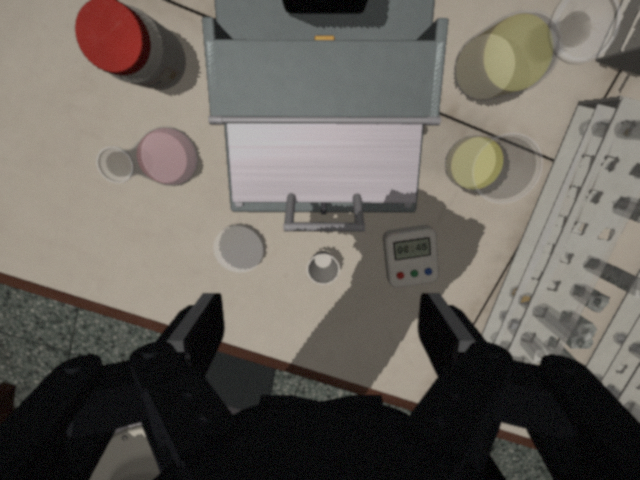

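```bash
python3 -c "
from h import *
import cv2
d=dict(np.load('w1.npz'));z=d['depth'];K=d['camera_matrix'];v,u=np.indices(z.shape)
P=np.stack([(u-K[0,2])/K[0,0]*z,(v-K[1,2])/K[1,1]*z,z],-1)[z>0]
P=P@d['mount'][:3,:3].T+d['mount'][:3,3]
W=Ro.from_euler('xyz',d['rot'],degrees=True).apply(P)+d['pos']
U=np.array([*w2u(W.T)]).T
def box(n,x,y,zz):
    q=U[(U[:,0]>x[0])&(U[:,0]<x[1])&(abs(U[:,1])<y)&(U[:,2]>zz[0])&(U[:,2]<zz[1])]
    print(n,len(q),np.round(np.percentile(q,[1,50,99],axis=0),1).tolist())
box('handlebar',[-95,-70],50,[119,135]);box('leaf',[-80,2],100,[86,96]);box('post',[-95,-60],8,[35,60])
"
```

```text
handlebar 848 [[-82.2, -34.3, 119.5], [-77.4, -0.4, 128.6], [-71.2, 32.2, 130.7]]
leaf 14180 [[-64.0, -84.0, 89.9], [-29.4, -1.2, 91.6], [1.4, 82.1, 93.3]]
post 60 [[-86.5, -3.2, 44.8], [-79.7, -1.0, 48.1], [-73.3, 1.1, 53.1]]
```

Wrist view: the handle bar is at about (323,226), centred between the open jaws (columns about 215–425). The fit shifts by about 1.5 mm. Now I'll descend and grip the bar by its ends, so it can pivot in the pads.

Emit:
{"op": "apply_moves", "data": {
  "commands": [
    [0.04, 0.0023, 0, 0, 1],
    [0.08, 0.0023, 0, 0, 1],
    [0.11, 0.0023, 0, 0, 1],
    [0.14, 0.0023, 0, 0, 1],
    [0.153, 0.0023, 0, 0, 1],
    [0.153, 0.0023, 0, 0, 1],
    [0.153, 0.0023, 0, 0, 0.4],
    [0.153, 0.0023, 0, 0, 0.4],
    [0.153, 0.0023, 0, 0, 0.4],
    [0.153, 0.0023, 0, 0, 0.4],
    [0.153, 0.0023, 0, 0, 0.4],
    [0.153, 0.0023, 0, 0, 0.4]
  ],
  "newtons": 25
}}

```text
time: 4.25
ee_pos: [0.5143, -0.0705, 0.0999]
tcp_rot: [170.8, 89.9, 11.3]
wrist_force: [-4.3, 0.8, 8.4]
opening: 0.0673
```

```bash
sed -i 's/OX,OY,TH=588./OX,OY,TH=589.6/' h.py; python3 -c "
from workcell import bot,cams
from h import *
import cv2
o=bot.get_obs();plan(o,(-81,0,98),jaw=90)
cv2.imwrite('pics/w2.png',cams.camera('wrist')['frame'])
r=92.5
for L in range(0,126,7):
    a=np.radians(21.57+L); print(L,np.round([(86-r*np.cos(a))/1000,(r*np.sin(a)-34)/1000],3))
"
```

```text
t 4.25 TCP unit [-80.4  -0.2  99.9] F [-4.3  0.8  8.4] open 0.0673 q [ -8.   0.  -9.  80.   0. 152.]
down [ 0.002  0.    -1.   ] jaw in unit -89.7
roll 0.005
(-81, 0, 98) [0.0019, -0.0003, 0.0006]
0 [-0.  0.]
7 [0.005 0.01 ]
14 [0.011 0.02 ]
21 [0.018 0.029]
28 [0.026 0.036]
35 [0.035 0.043]
42 [0.045 0.049]
49 [0.055 0.053]
56 [0.066 0.056]
63 [0.077 0.058]
70 [0.089 0.058]
77 [0.1   0.057]
84 [0.111 0.055]
91 [0.122 0.051]
98 [0.132 0.046]
105 [0.141 0.04 ]
112 [0.15  0.033]
119 [0.157 0.025]
```

View pics/w2.png

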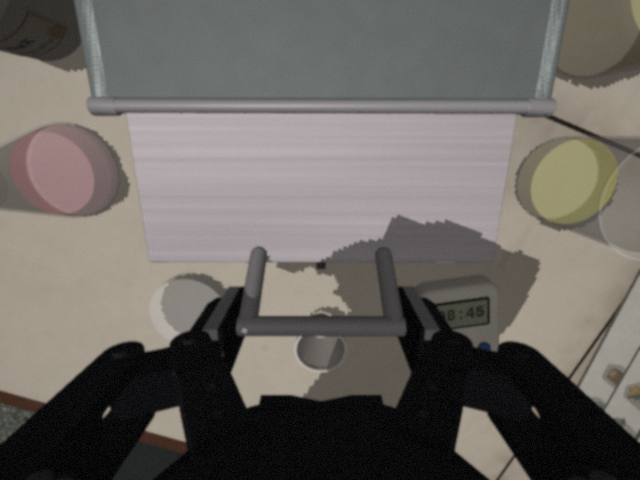

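The bar (row 325, columns 245–405) is held between the pads, with the opening at 67 mm. Now I'll swing it through the arc.

Emit:
{"op": "apply_moves", "data": {
  "commands": [
    [-0.01, 0, -0.005, 0, 0.4],
    [-0.02, 0, -0.011, 0, 0.4],
    [-0.029, 0, -0.018, 0, 0.4],
    [-0.036, 0, -0.026, 0, 0.4],
    [-0.043, 0, -0.035, 0, 0.4],
    [-0.049, 0, -0.045, 0, 0.4],
    [-0.053, 0, -0.055, 0, 0.4],
    [-0.056, 0, -0.066, 0, 0.4],
    [-0.058, 0, -0.077, 0, 0.4],
    [-0.058, 0, -0.089, 0, 0.4],
    [-0.058, 0, -0.089, 0, 0.4]
  ]
}}

```text
time: 5.4
ee_pos: [0.599, -0.0391, 0.1595]
tcp_rot: [160.6, 89.8, 1.1]
wrist_force: [-1.8, -0.3, 3.5]
opening: 0.0671
```

```bash
python3 -c "
from workcell import bot,cams
from h import *
import cv2
o=bot.get_obs();plan(o,(8,0,156),jaw=90)
cv2.imwrite('pics/w3.png',cv2.resize(cams.camera('wrist')['frame'],(480,360)))
"
```

```text
t 5.4 TCP unit [ 1.000e+01 -1.000e-01  1.595e+02] F [-1.8 -0.3  3.5] open 0.0671 q [ -4.  11.   9.  88.   0. 156.]
down [ 0.004  0.    -1.   ] jaw in unit -89.7
roll 0.005
(8, 0, 156) [0.0035, -0.0001, 0.002]
```

View pics/w3.png

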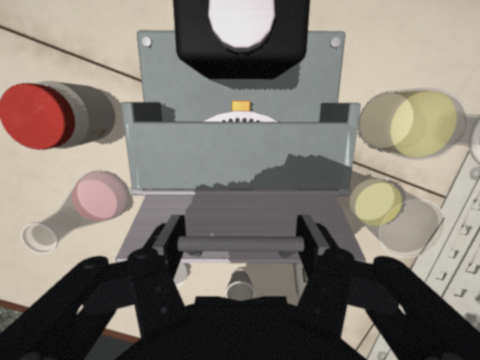

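The bar is still held and the leaf is near upright. I'll carry on over the top and release.

Emit:
{"op": "apply_moves", "data": {
  "commands": [
    [0.001, 0, -0.011, 0, 0.4],
    [0.003, 0, -0.022, 0, 0.4],
    [0.007, 0, -0.033, 0, 0.4],
    [0.012, 0, -0.043, 0, 0.4],
    [0.018, 0, -0.052, 0, 0.4],
    [0.024, 0, -0.06, 0, 0.4],
    [0.03, 0, -0.066, 0, 0.4],
    [0.03, 0, -0.066, 0, 0.4],
    [0.03, 0, -0.066, 0, 1],
    [0.03, 0, -0.066, 0, 1],
    [0.03, 0, -0.066, 0, 1],
    [0.03, 0, -0.066, 0, 1]
  ]
}}

```text
time: 6.65
ee_pos: [0.6602, -0.0162, 0.1299]
tcp_rot: [161.8, 89.8, 2.3]
wrist_force: [0.1, 0.3, -0.1]
opening: 0.085
```

```bash
python3 -c "
from workcell import bot,cams
from h import *
import cv2
o=bot.get_obs();plan(o,(40,0,200),(-100,0,200),jaw=90)
f=cams.camera('scene')['frame']
cv2.imwrite('pics/s3.png',cv2.resize(f[80:320,230:480],None,fx=2.4,fy=2.4))
"
```

```text
t 6.65 TCP unit [ 75.4   0.3 129.9] F [ 0.1  0.3 -0.1] open 0.085 q [ -1.  19.  16.  86.   0. 158.]
down [ 0.004  0.    -1.   ] jaw in unit -89.7
roll 0.005
(40, 0, 200) [-0.0703, 0.0002, 0.0351]
(-100, 0, 200) [-0.0708, -0.0005, 0.1751]
```

View pics/s3.png

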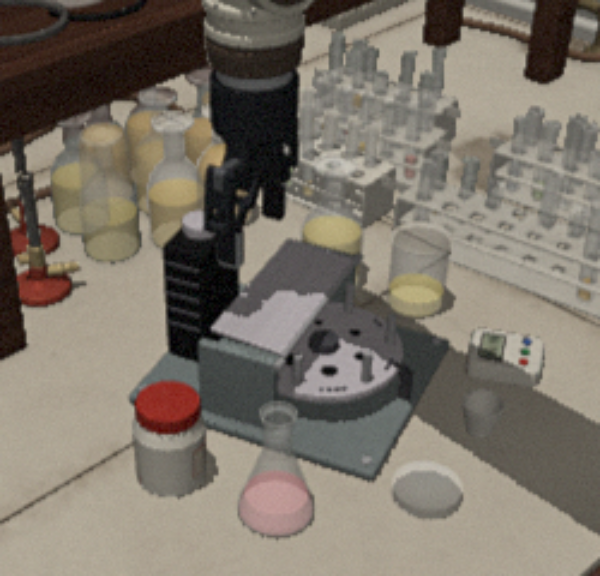

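The leaf is over on the canopy and the wheel is exposed. I'll back off and read the station with the wrist camera.

Emit:
{"op": "apply_moves", "data": {
  "commands": [
    [-0.04, 0, 0, 0, 1],
    [-0.07, 0, 0.01, 0, 1],
    [-0.08, 0, 0.05, 0, 1],
    [-0.08, 0, 0.1, 0, 1],
    [-0.08, 0, 0.145, 0, 0],
    [-0.08, 0, 0.175, 0, -1],
    [-0.08, 0, 0.175, 0, -1],
    [-0.08, 0, 0.175, 0, -1],
    [-0.08, 0, 0.175, 0, -1]
  ]
}}

```text
time: 7.6
ee_pos: [0.4967, -0.0773, 0.2092]
tcp_rot: [161.9, 89.8, 2.4]
wrist_force: [0.4, 0.4, -0.7]
opening: 0.0122
```

```bash
python3 -c "
from workcell import bot,cams
from h import *
import cv2
o=bot.get_obs();plan(o,(-42,52,100),(-42,52,56),jaw=150)
d=cams.camera('wrist');f=d['frame'];cv2.imwrite('pics/w4.png',cv2.resize(f[0:300,120:520],None,fx=2,fy=2,interpolation=cv2.INTER_CUBIC))
# rectified top view of wheel face z=46, 0.25mm... index at the bottom
K=d['camera_matrix'];M=d['mount'];R=Ro.from_euler('xyz',o['tcp_rot'],degrees=True).as_matrix()
src=[];dst=[]
for x,y in [(-90,-60),(-90,60),(0,60),(0,-60)]:
    p=R.T@(u2w((x,y,46))-o['ee_pos']);c=M[:3,:3].T@(p-M[:3,3]);src.append((K@(c/c[2]))[:2]);dst.append(((80-y)*4,(10-x)*4))
H=cv2.getPerspectiveTransform(np.float32(src),np.float32(dst))
cv2.imwrite('pics/w4r.png',cv2.warpPerspective(f,H,(640,440),flags=cv2.INTER_CUBIC))
"
```

```text
t 7.6 TCP unit [-99.2  -0.6 209.2] F [ 0.4  0.4 -0.7] open 0.0122 q [ -9.  -2.   0.  92.   0. 151.]
down [ 0.004  0.    -1.   ] jaw in unit -89.7
roll -1.042
(-42, 52, 100) [0.1094, -0.0524, -0.057]
(-42, 52, 56) [0.1534, -0.0525, -0.0568]
```

View pics/w4r.png

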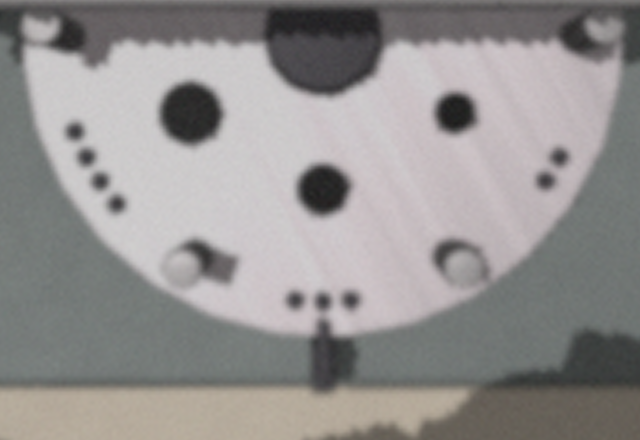

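The rectified view shows three dots at the index (322,300), four dots to the left and two to the right. So station 3 is selected: one click to four, then one to five. I'll turn the shut jaws radially and go behind the near-left post.

Emit:
{"op": "apply_moves", "data": {
  "commands": [
    [0.01, -0.02, -0.01, -0.15, -1],
    [0.02, -0.04, -0.02, -0.3, -1],
    [0.04, -0.053, -0.03, -0.45, -1],
    [0.06, -0.053, -0.045, -0.6, -1],
    [0.08, -0.053, -0.045, -0.75, -1],
    [0.09, -0.053, -0.045, -0.9, -1],
    [0.09, -0.053, -0.045, -1.05, -1],
    [0.09, -0.053, -0.045, -1.2, -1],
    [0.09, -0.053, -0.045, -1.35, -1],
    [0.09, -0.053, -0.045, -1.5, -1],
    [0.09, -0.053, -0.045, -1.575, -1],
    [0.09, -0.053, -0.045, -1.575, -1]
  ]
}}

```text
time: 8.85
ee_pos: [0.5212, -0.0113, 0.1185]
tcp_rot: [75.4, 89.8, 6.3]
wrist_force: [0.0, 0.8, 0.8]
opening: -0.0002
```

```bash
sed -i 's/OX,OY,TH=589.6,-42.5/OX,OY,TH=591.,-42.7/' h.py; python3 -c "
from workcell import bot,cams
from h import *
import cv2
o=bot.get_obs();plan(o,(-56,53,60),(-56,33,60),(-56,10,60),jaw=0)
f=cams.camera('wrist')['frame'];cv2.imwrite('pics/w5.png',cv2.resize(f,(560,420)))
"
```

```text
t 8.85 TCP unit [-54.6  53.6 118.5] F [0.  0.8 0.8] open -0.0002 q [-1.  0. -7. 82.  0. 68.]
down [ 0.003  0.    -1.   ] jaw in unit 0.6
roll 0.011
(-56, 53, 60) [0.0585, -0.0015, 0.0005]
(-56, 33, 60) [0.0585, -0.0018, 0.0205]
(-56, 10, 60) [0.0585, -0.002, 0.0435]
```

View pics/w5.png

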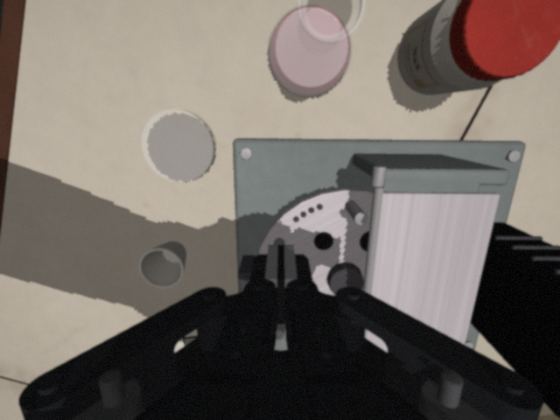

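The fingers are behind the near-left post, with room before the next one. Going down, then pushing slowly.

Emit:
{"op": "apply_moves", "data": {
  "commands": [
    [0.02, -0.0015, 0.0005, 0, -1],
    [0.04, -0.0015, 0.0005, 0, -1],
    [0.055, -0.0015, 0.0005, 0, -1],
    [0.0585, -0.0015, 0.0005, 0, -1],
    [0.0585, -0.0015, 0.0005, 0, -1],
    [0.0585, -0.0015, 0.004, 0, -1],
    [0.0585, -0.0015, 0.008, 0, -1],
    [0.0585, -0.0015, 0.012, 0, -1]
  ]
}}

```text
time: 9.7
ee_pos: [0.5237, -0.0228, 0.0607]
tcp_rot: [108.3, 89.8, 39.0]
wrist_force: [-4.9, 5.3, 1.6]
opening: 0.0001
```

```bash
python3 -c "
from workcell import bot
from h import *
o=bot.get_obs();plan(o,(-56,10,60),jaw=0)"
```

```text
t 9.7 TCP unit [-56.3  41.9  60.7] F [-4.9  5.3  1.6] open 0.0001 q [ -3.   2. -12.  76.   0.  67.]
down [ 0.002  0.002 -1.   ] jaw in unit 0.5
roll 0.008
(-56, 10, 60) [0.0007, -0.0, 0.0319]
```

Contact as expected. Next, push slowly through half-way.

Emit:
{"op": "apply_moves", "data": {
  "commands": [
    [0, 0, 0.003, 0, -1],
    [0, 0, 0.006, 0, -1],
    [0, 0, 0.009, 0, -1],
    [0, 0, 0.012, 0, -1],
    [0, 0, 0.015, 0, -1],
    [0, 0, 0.018, 0, -1],
    [0, 0, 0.0205, 0, -1],
    [0, 0, 0.023, 0, -1],
    [0, 0, 0.0255, 0, -1]
  ]
}}

```text
time: 10.6
ee_pos: [0.533, -0.0466, 0.0609]
tcp_rot: [110.6, 89.8, 41.3]
wrist_force: [-1.2, 2.1, 0.9]
opening: 0.0003
```

```bash
python3 -c "
from workcell import bot
from h import *
o=bot.get_obs();plan(o,(-56,10,60),jaw=0)"
```

```text
t 10.6 TCP unit [-55.8  16.4  60.9] F [-1.2  2.1  0.9] open 0.0003 q [ -5.   3. -11.  76.   0.  64.]
down [ 0.003  0.002 -1.   ] jaw in unit 0.5
roll 0.009
(-56, 10, 60) [0.0009, -0.0003, 0.0064]
```

Emit:
{"op": "apply_moves", "data": {
  "commands": [
    [0, 0, 0.0015, 0, -1],
    [0, 0, 0.003, 0, -1],
    [0, 0, 0.0045, 0, -1],
    [0, 0, 0.006, 0, -1],
    [0, 0, 0.006, 0, -1],
    [0, 0, 0.006, 0, -1]
  ]
}}

```text
time: 11.2
ee_pos: [0.5352, -0.0523, 0.0609]
tcp_rot: [109.4, 89.8, 40.1]
wrist_force: [0.3, 0.7, 0.7]
opening: -0.0002
```

```bash
cat >> h.py <<'E'
def rect(o,d,fn,z=46):
    import cv2
    K=d['camera_matrix'];M=d['mount'];R=Ro.from_euler('xyz',o['tcp_rot'],degrees=True).as_matrix()
    src=[];dst=[]
    for x,y in [(-90,-60),(-90,60),(0,60),(0,-60)]:
        p=R.T@(u2w((x,y,z))-o['ee_pos']);c=M[:3,:3].T@(p-M[:3,3]);src.append((K@(c/c[2]))[:2]);dst.append(((80-y)*4,(10-x)*4))
    H=cv2.getPerspectiveTransform(np.float32(src),np.float32(dst))
    cv2.imwrite(fn,cv2.warpPerspective(d['frame'],H,(640,440),flags=cv2.INTER_CUBIC))
E
python3 -c "
from workcell import bot,cams
from h import *
import cv2
o=bot.get_obs();plan(o,(-56,53,60),jaw=0)
a=cams.camera('scene')['frame'];b=cams.camera('top')['frame']
cv2.imwrite('pics/st6.png',cv2.hconcat([cv2.resize(a[170:290,320:440],(400,400)),cv2.resize(b[180:300,360:480],(400,400))]))
"
```

```text
t 11.2 TCP unit [-55.7  10.3  60.9] F [0.3 0.7 0.7] open -0.0002 q [ -6.   3. -11.  76.   0.  64.]
down [ 0.003  0.002 -1.   ] jaw in unit 0.5
roll 0.009
(-56, 53, 60) [0.001, 0.0001, -0.0427]
```

View pics/st6.png

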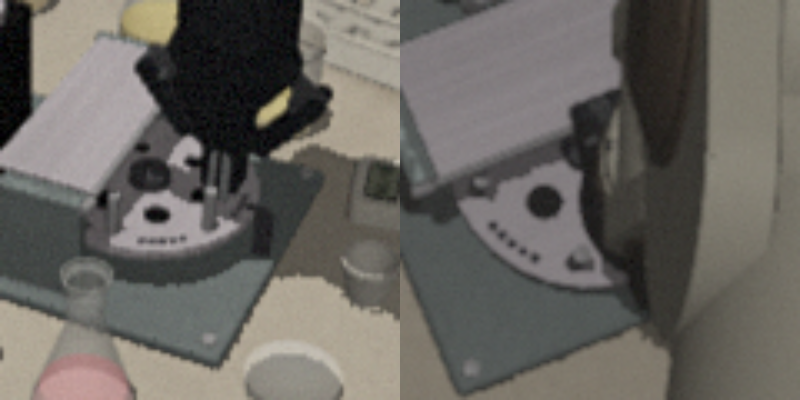

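Five dots now sit at the left station, so four is at the index. Force is about 0, so the finger is free. I'll lift, go back behind the next post and wait out the reference reading.

Emit:
{"op": "apply_moves", "data": {
  "commands": [
    [-0.015, 0, 0, 0, -1],
    [-0.03, 0, 0, 0, -1],
    [-0.04, 0, 0, 0, -1],
    [-0.04, 0, 0, 0, -1],
    [-0.04, 0, -0.02, 0, -1],
    [-0.04, 0, -0.0427, 0, -1],
    [-0.04, 0, -0.0427, 0, -1],
    [-0.03, 0, -0.0427, 0, -1],
    [-0.015, 0, -0.0427, 0, -1],
    [0.001, 0, -0.0427, 0, -1],
    [0.001, 0, -0.0427, 0, -1],
    [0.001, 0, -0.0427, 0, -1]
  ]
}}

```text
time: 12.5
ee_pos: [0.5196, -0.0127, 0.0591]
tcp_rot: [134.9, 89.9, 65.6]
wrist_force: [-0.3, -0.3, -0.9]
opening: -0.0
```

Emit:
{"op": "apply_moves", "data": {
  "commands": [
    [0, 0, 0, 0, -1],
    [0, 0, 0, 0, -1],
    [0, 0, 0, 0, -1],
    [0, 0, 0, 0, -1],
    [0, 0, 0, 0, -1],
    [0, 0, 0, 0, -1],
    [0, 0, 0, 0, -1],
    [0, 0, 0, 0, -1],
    [0, 0, 0, 0, -1],
    [0, 0, 0, 0, -1],
    [0, 0, 0, 0, -1],
    [0, 0, 0, 0, -1]
  ]
}}

```text
time: 13.7
ee_pos: [0.5196, -0.0127, 0.0591]
tcp_rot: [133.6, 89.9, 64.3]
wrist_force: [-0.0, -0.0, -0.2]
opening: 0.0002
```

```bash
python3 -c "
from workcell import bot,cams
from h import *
import cv2
o=bot.get_obs();plan(o,(-56,42,60),(-56,16.4,60),(-56,10,60),jaw=0)
a=cams.camera('scene')['frame'];b=cams.camera('top')['frame']
cv2.imwrite('pics/st7.png',cv2.hconcat([cv2.resize(a[170:290,320:440],(400,400)),cv2.resize(b[180:300,360:480],(400,400))]))
"
```

```text
t 13.7 TCP unit [-56.6  52.8  59.1] F [-0.  -0.  -0.2] open 0.0002 q [ -1.   1. -13.  76.   0.  68.]
down [ 0.001  0.002 -1.   ] jaw in unit 0.5
roll 0.008
(-56, 42, 60) [-0.0009, 0.0005, 0.0108]
(-56, 16.4, 60) [-0.0009, 0.0003, 0.0364]
(-56, 10, 60) [-0.0009, 0.0002, 0.0428]
```

View pics/st7.png

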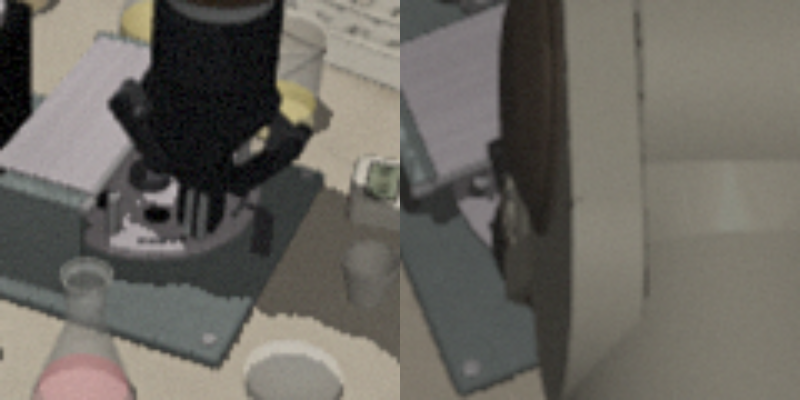

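The wheel is unchanged and rests freely at four, with more than 2 s of dwell. Now for the last click, pushed the same way.

Emit:
{"op": "apply_moves", "data": {
  "commands": [
    [-0.0009, 0.0005, 0.004, 0, -1],
    [-0.0009, 0.0005, 0.008, 0, -1],
    [-0.0009, 0.0005, 0.012, 0, -1],
    [-0.0009, 0.0005, 0.015, 0, -1],
    [-0.0009, 0.0005, 0.018, 0, -1],
    [-0.0009, 0.0005, 0.021, 0, -1],
    [-0.0009, 0.0005, 0.024, 0, -1],
    [-0.0009, 0.0005, 0.027, 0, -1],
    [-0.0009, 0.0005, 0.03, 0, -1],
    [-0.0009, 0.0005, 0.032, 0, -1],
    [-0.0009, 0.0005, 0.034, 0, -1],
    [-0.0009, 0.0005, 0.036, 0, -1]
  ]
}}

```text
time: 15.0
ee_pos: [0.533, -0.0461, 0.06]
tcp_rot: [136.4, 89.8, 67.1]
wrist_force: [-1.3, 2.7, -0.0]
opening: 0.0
```

Emit:
{"op": "apply_moves", "data": {
  "commands": [
    [0, 0, 0.0015, 0, -1],
    [0, 0, 0.003, 0, -1],
    [0, 0, 0.0045, 0, -1],
    [0, 0, 0.006, 0, -1],
    [0, 0, 0.006, 0, -1],
    [0, 0, 0.006, 0, -1]
  ]
}}

```text
time: 15.6
ee_pos: [0.5351, -0.0518, 0.06]
tcp_rot: [135.3, 89.8, 66.0]
wrist_force: [0.2, -0.5, -0.4]
opening: 0.0
```

```bash
python3 -c "
from workcell import bot,cams
from h import *
o=bot.get_obs();plan(o,(-56,10,120),(-150,10,200),jaw=0)
"
```

```text
t 15.6 TCP unit [-55.6  10.8  60. ] F [ 0.2 -0.5 -0.4] open 0.0 q [ -6.   3. -11.  76.   0.  64.]
down [ 0.001  0.003 -1.   ] jaw in unit 0.5
roll 0.008
(-56, 10, 120) [-0.06, -0.0003, 0.0007]
(-150, 10, 200) [-0.1402, -0.0941, -0.0003]
```

Same force signature as the first click. I'll lift clear, back off and check.

Emit:
{"op": "apply_moves", "data": {
  "commands": [
    [-0.02, 0, 0, 0, -1],
    [-0.04, 0, 0, 0, -1],
    [-0.07, 0, 0, 0, -1],
    [-0.11, 0, 0, 0, -1],
    [-0.15, -0.03, 0, 0, -1],
    [-0.16, -0.07, 0, 0, -1],
    [-0.16, -0.11, 0, 0, -1],
    [-0.16, -0.15, 0, 0, -1],
    [-0.16, -0.18, 0, 0, -1],
    [-0.16, -0.18, 0, 0, -1],
    [-0.16, -0.18, 0, 0, -1]
  ]
}}

```text
time: 16.7
ee_pos: [0.3666, -0.1161, 0.22]
tcp_rot: [109.1, 89.8, 39.8]
wrist_force: [0.8, 0.7, -0.2]
opening: 0.0
```

```bash
python3 -c "
from workcell import bot,cams
from h import *
import cv2
o=bot.get_obs();plan(o)
a=cams.camera('scene')['frame'];d=cams.camera('top');b=d['frame']
cv2.imwrite('pics/st8.png',cv2.hconcat([cv2.resize(a[140:310,270:440],(400,400)),cv2.resize(b[180:300,360:480],(400,400),interpolation=cv2.INTER_CUBIC)]))
W=cloud(d)[100:330,290:540].reshape(-1,3);W=W[np.isfinite(W[:,2])];U=np.array([*w2u(W.T)]).T
q=U[(U[:,0]>12)&(U[:,0]<60)&(abs(U[:,1])<75)];print('leaf on canopy z',np.percentile(q[:,2],[5,50,95]))
q=U[(np.hypot(U[:,0],U[:,1])<72)&(U[:,0]<0)&(U[:,2]>66)&(U[:,2]<85)&(np.hypot(U[:,0],U[:,1])>50)]
print('post angs',np.round(np.sort(np.degrees(np.arctan2(q[:,1],q[:,0]))%360)))
"
```

```text
t 16.7 TCP unit [-235.9    8.8  220. ] F [ 0.8  0.7 -0.2] open 0.0 q [-18. -18. -12.  96.   0.  52.]
down [ 0.003  0.002 -1.   ] jaw in unit 0.4
leaf on canopy z [90.96381165 93.83449717 96.63967529]
post angs [ 90.  91.  91.  91.  91.  91.  92.  92.  92.  92.  93.  93.  93.  93.
  93.  93.  94.  94. 146. 146. 146. 147. 147. 147. 147. 147. 148. 148.
 148. 148. 149. 149. 149. 149. 149. 150. 150. 150. 150. 151. 151. 151.
 152. 152. 153. 153. 205. 205. 206. 206. 206. 206. 206. 206. 206. 207.
 207. 207. 207. 208. 208. 208. 208. 208. 208. 209. 209. 210. 210. 211.
 211. 211. 211. 213. 265. 265. 266. 266. 266. 266. 267. 267. 267. 267.
 267. 268. 269. 269. 269. 269. 269. 270. 270. 270.]
```

View pics/st8.png

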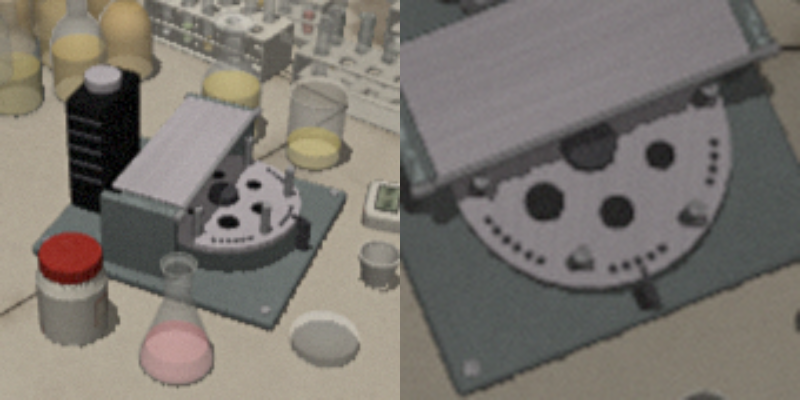

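Five dots sit at the index post (right view, about (638,260)), with six to the left and four to the right. The posts are at 90/150/210/270° and the leaf lies flat at z 94. Nothing is disturbed, so I'm handing in.

```bash
python3 -c "
from workcell import bot
print(bot.job_done())"
```

```text
the job is handed in; nothing more can be done
None
```

The leaf is flipped over onto the canopy and the wheel is at station five. I handed the job in at about 17 s; no verdict is reported.

- **Leaf:** I gripped the handle by its bar ends, swung it past upright and released it.
- **Wheel:** It started at station three. I pushed it one click to four and left it there for over 2 s. Then I pushed it one more click to five and backed off well clear.

**Last checks:**
- The picture shows five dots at the index, with six to the left and four to the right.
- The depth data put the wheel posts at about 92/149/208/268°, within 2° of their detent rest places.
- The leaf lies flat, with its upper face at z about 94 mm.
- The wrist force is about zero.
- In the last picture the things standing round the unit look upright and in place. I judged that by eye and did not measure them again.
- Nothing failed. My fit of the unit's position was corrected by about 3 mm along the way.

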